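# Set out the soup spoons on the condiment carousel

### The job

Get the soup spoons out for the diners: hold down the release tab of the spoon box and slide its cover fully open, turn the condiment carousel until its wooden spoon rest stands over the pointer on the foot, and lay every spoon from the box flat across both bars of the rest, beside one another and none on top of another. Then slide the cover fully shut again, leaving the salt and pepper jars standing where they are.

Things in the scene. Friction and masses are not known exactly. Their poses are not given: they have to be found in the camera images.
- box: fixed metal spoon box, 360 (x) by 244 (y) mm, walls 40 mm high, 5 mm thick; origin mid-underside, on the table; yaw up to 0.2 rad either way. The half towards -x holds the spoons, the half towards +x is decked over. Its cover, 42 to 48 mm above the table, slides to the box's +x over the deck. A dark comb rail, 72 mm high, stands at y = 124 to 134 mm, x = -109 to 125 mm.
- tray (a point): middle of the floor of the box's spoon tray (5 mm above the table), inside 180 (x) by 234 (y) mm and 35 mm deep, with a ledge 18 mm wide and 6 mm high along both side walls, which keeps the spoons off them; open on top once the cover is slid back. Axes as the box's.
- cover (a joint): how far the cover (190 by 228 mm) is slid to the box's +x, in m: 0 shut, 0.165 fully open, both end stops. Slides at about 1.5 N, but only while the tab is held down, opening and shutting alike: let up, the tab's tooth locks between comb teeth set every 33 mm (2 mm of play when shut, about 15 mm elsewhere).
- tab (a joint): how far the release tab is pressed down, in m: 0 up, 0.010 at its lower stop. Sprung: 3 N to start, 8 N at the stop. The cover is free from 0.006; 0.008 to 0.010 is sure.
- tab_top (a point): middle of the top of the release tab, a black ribbed plate 54 (box x) by 48 mm in the middle of the cover, 60 mm above the table when up; moves with tab and cover. Cross ridges of the cover (50 mm wide, 10 thick, tops 85 mm above the table) stand 34 mm away along the box's x on both sides: a fingertip pressing the tab stands in a well 58 mm long and pushes the cover by either ridge.
- carousel: fixed foot of the condiment carousel: round, 170 mm across, 20 mm high; origin on the axis, on the table. A flat dark pointer (30 mm wide, 6 mm thick) lies along the foot's own -x and shows beyond the disc, to 199 mm from the axis. The foot may be turned by up to 0.4 rad.
- disc (a joint): turn of the carousel's disc in rad, counter-clockwise from above, no end stops: 0 (or 6.283) with the spoon rest over the pointer. Takes 1.5 to 2 N at the rim and stays where left. The disc is 300 mm across, its top 32 mm above the table. Opposite the rest stand two white crocks fixed to it, up to 97 mm above the table.
- pins (a point): point on the disc's axis at its top face; turns with the disc: the rest is at its -x. Around it, 140 mm out, stand ten upright steel pins for pushing the disc round (12 mm thick, 22 mm tall, tops 54 mm above the table), at 0, 36, 72 .. 324 degrees from this point's +x; the rest's outer end posts stand beside the pins at 144 and 216.
- rest (a point): middle of the spoon rest at the height of its bars' tops, 60 mm above the table, 70 mm from the axis; turns with the disc, -x outwards. Two wooden bars, 8 mm wide, run along y at x = -33 and +33 mm, with 180 mm between their end posts (y -90 to 90 mm), which stand 15 mm above the bars. The space between the bars is empty for 28 mm down. Spoons lie across them, along x.
- pointer (a point): point of the foot above the pointer, 70 mm from the axis, 60 mm above the table: where the middle of the rest belongs. Its -x runs along the pointer.
- spoon_a: white rigid soup spoon, 160 mm long, 16 mm tall, about 70 g, underside flat and level from end to end. Origin: middle of the underside; z up; +x to the bowl, which is round, 54 mm across, centred at x = 53 mm. Handle 14 mm wide, 16 mm tall, x = -80 to 30 mm. Balances near x = 4 mm. Starts right way up on the tray floor, roughly along the box's x. One of three alike, one may be absent.
- spoon_b: white rigid soup spoon, 160 mm long, 16 mm tall, about 70 g, underside flat and level from end to end. Origin: middle of the underside; z up; +x to the bowl, which is round, 54 mm across, centred at x = 53 mm. Handle 14 mm wide, 16 mm tall, x = -80 to 30 mm. Balances near x = 4 mm. Starts right way up on the tray floor, roughly along the box's x. One of three alike, one may be absent.
- spoon_c: white rigid soup spoon, 160 mm long, 16 mm tall, about 70 g, underside flat and level from end to end. Origin: middle of the underside; z up; +x to the bowl, which is round, 54 mm across, centred at x = 53 mm. Handle 14 mm wide, 16 mm tall, x = -80 to 30 mm. Balances near x = 4 mm. Starts right way up on the tray floor, roughly along the box's x. One of three alike, one may be absent.
- shaker: a clear glass salt jar with a steel cap, 44 mm across, 85 mm tall, a bystander; origin in the middle of its underside
- pepper: an amber pepper jar with a black cap, 40 mm across, 75 mm tall, a bystander; origin in the middle of its underside

How it is judged:
On the way, in this order (a step that is already met when the one before it is completed fails the run):
1. the cover is slid fully open (value of joint cover above 0.152 m), for 0.2 s.
2. the rest stands over the pointer and every spoon lies across its bars (z of spoon_a in the frame of rest between -0.004 and 0.007 m and x of spoon_a in the frame of rest between -0.036 and 0.036 m and y of spoon_a in the frame of rest between -0.09 and 0.09 m and angle between each of spoon_a, spoon_b, spoon_c's own z axis and vertical below 0.12 rad and z of spoon_b in the frame of rest between -0.004 and 0.007 m and x of spoon_b in the frame of rest between -0.036 and 0.036 m and y of spoon_b in the frame of rest between -0.09 and 0.09 m and z of spoon_c in the frame of rest between -0.004 and 0.007 m and x of spoon_c in the frame of rest between -0.036 and 0.036 m and y of spoon_c in the frame of rest between -0.09 and 0.09 m and horizontal distance between rest and pointer below 0.022 m), for 0.2 s.
At the end, for the whole second after the job is handed in: Every spoon lies flat (within 7 degrees) across both bars of the rest, its middle within 36 mm of the rest's middle line and between the end posts, at rest; the rest's middle is within 22 mm of its place over the pointer (18 degrees); the cover is shut to within 6 mm and the tab is up (all of step 2 and linear speed of each of spoon_a, spoon_b, spoon_c below 0.02 m/s and value of joint cover below 0.006 m and value of joint tab below 0.004 m); the robot touches nothing.
It fails at once if the salt or pepper jar is knocked over or shoved more than 40 mm (distance of any of shaker, pepper from where it was at the start of the episode above 0.04 m or angle between any of shaker, pepper's own z axis and vertical above 0.5 rad).
Of spoon_a, spoon_b, spoon_c only 2 to 3 are there at a start; the rules pass over those that are not, and their reading is None.
At some moment in a run one of spoon_a, spoon_b, spoon_c may be knocked a few centimetres aside while the robot is not near it.
It also fails if it takes over 210 s, if anything falls off the work surface, if the arm or the gripper's body presses on something with over 40 N, if the wrist force passes 120 N, or if a joint passes its speed limit or range.

### The arm

A 6-joint arm with a two-finger parallel gripper is mounted at the origin on the work surface. World frame = base frame: x ahead of the robot, y to its left, z up, the work surface at z = 0. Lengths are in m, angles in rad, forces in N, time in s.
With the tool pointing down it reaches from about 0.35 to 0.875 m from the base axis. Payload 4.2 kg.
Tool frame: the origin (TCP) lies between the finger pads; the fingertips stand nose_length ahead of it and the grasp point (between the pads) lies 6 mm ahead of it (nose_length is the distance from the TCP to the fingertips, in m); z points along the fingers, y is the line along which they close (so a half turn about z gives the same grasp; the last joint's range is limited). The gripper opens to 87 mm and grips with 3 to 60 N. Pads are 19 mm wide; open, the fingers measure 117 mm over their backs; the gripper's body (75 mm by 190 mm) begins 51 mm behind the grasp point.
Start: joints at [1.479, 0.385, 0.008, 0, -1.194, -0.259], TCP at [0.215, 0.587, 0.248] pointing down, gripper open.
Joint ranges: [-3.14, 3.14], [-1.21, 2.06], [-1.07, 1.41], [-3.16, 2.05], [-2.99, -0.16], [-3.1, 3.1]. Speed limits (rad/s): [2.79, 2.79, 3.14, 3.14, 3.14, 3.14].

### API

Orientations are given as a rotation vector (axis times angle).
In Python, from bench import move_to, servo_line, movej, command_gripper, dwell, inverse_kinematics, get_image, IKError, finish_job, read_time_s, read_joint_positions, read_joint_velocities, read_joint_efforts, read_tcp_pos, read_tool_rot, read_ft_force, read_wrist_torque, read_opening, read_grip_force, nose_length gives the robot as it stands. Calls block until the motion is done:
- move_to(position, orientation): joint-space move of the TCP to a pose.
- servo_line(position, orientation=None, vel=0.15): straight line of the TCP; orientation=None keeps the orientation; vel is the mean speed in m/s.
- movej(angles): joint-space move.
- command_gripper(opening, effort=None): finger opening in m; effort is the grip in N (None keeps the last); returns when the fingers have stopped.
- dwell(seconds).
- inverse_kinematics(position, orientation): joint angles nearest the present ones, or None.
- get_image(name): name is "side" or "top"; returns a dict with "img" (420x560x3 uint8, blue, green, red), "camera_matrix" (3x3 intrinsics, pixels), "rvec" (rotation vector, rad) and "tvec" (3), from world to camera coordinates, as OpenCV has them. Camera axes: x right, y down, z forward; pixel columns grow to the right and rows downward; lengths in m; the calibration is good to about 2 mm. A picture is of the moment at which its call begins. There is no depth.
A pose or a line that the arm cannot do raises IKError and nothing moves.
- finish_job(): hands the job in; it is judged then, once.
Readings, each from a call of its own:
- read_time_s(): time.
- read_joint_positions(): joint angles.
- read_joint_velocities(): joint speeds.
- read_joint_efforts(): joint torques, N m.
- read_tcp_pos(): TCP position.
- read_tool_rot(): TCP orientation.
- read_ft_force(): force on the tool from outside, world axes, zero at the start.
- read_wrist_torque(): the same for the moment, N m.
- read_opening(): finger opening in m.
- read_grip_force(): force on a finger pad.
Only numpy, scipy, OpenCV 4.12 (cv2) and the standard library are available. Lean on these libraries where they do the work, as an engineer would, in place of code of your own. Each camera call takes 0.05 s, during which the arm holds its last target. There are 200 camera calls.

## Working session

There is one attempt and no reset: what is moved stays moved. The work goes in short steps, each a Python script; the robot and the scene stay as the last script left them, time stands still between calls to the robot, and variables do not carry over. Pictures are saved under pics/ and viewed, at most 14 in all, crops included, and the job is handed in when it is done.

```bash
ls; mkdir -p pics
python3 - <<'E'
from bench import *
import cv2
for n in("top","side"):
    d=get_image(n); cv2.imwrite(f"pics/{n}0.png",d["img"]); print(n,d["camera_matrix"],d["rvec"],d["tvec"])
print(nose_length() if callable(nose_length) else nose_length, read_time_s(),read_tool_rot(),read_opening())
E
```

```text
pics
top [[462.43168762   0.         282.20279591]
 [  0.         462.43168762 208.50229206]
 [  0.           0.           1.        ]] [ 2.1953184  -2.17719265  0.06147914] [7.24884664e-05 5.66257649e-01 8.68735315e-01]
side [[385.59181757   0.         284.16108201]
 [  0.         385.59181757 205.14351036]
 [  0.           0.           1.        ]] [ 2.28075093 -0.73241194  0.29558907] [-0.44940045  0.27256208  0.49706305]
0.025 0.1 [ 3.09147876e+00 -5.48106339e-01 -4.42469350e-04] 0.08721212828255023
```

View pics/top0.png

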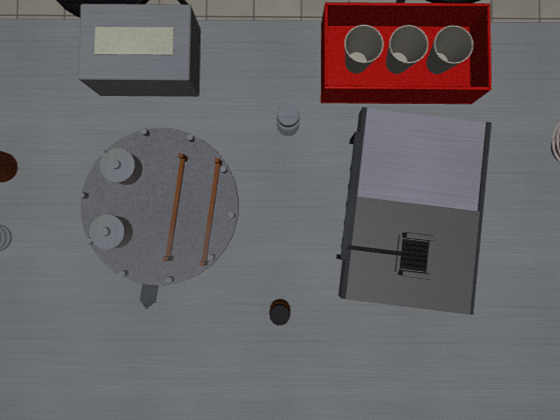

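View pics/side0.png

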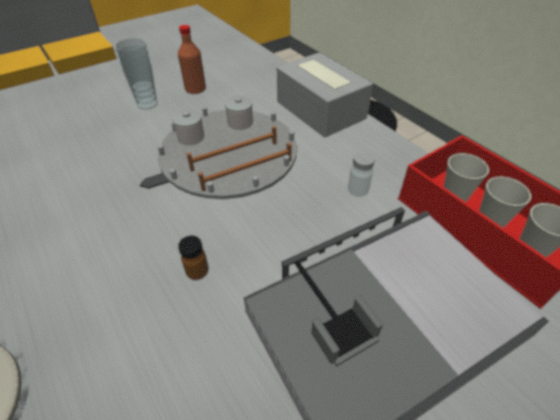

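The top view shows the box at right, with its tab at about (413,255) and its +x up the image. The carousel is at (160,206), with the rest pointing right and the pointer down at (149,296), so the disc needs about 85° clockwise. The pepper jar is at (280,312) and the salt jar at (288,118).

```bash
cat > h.py <<'E'
import numpy as np, cv2
from bench import *
from scipy.spatial.transform import Rotation as R
def cam(n):
    d=get_image(n); d["R"]=cv2.Rodrigues(np.array(d["rvec"],float))[0]; d["t"]=np.array(d["tvec"],float).ravel(); return d
def ray(d,px,z):
    px=np.atleast_2d(px).astype(float)
    r=np.c_[px,np.ones(len(px))]@np.linalg.inv(d["camera_matrix"]).T@d["R"]
    c=-d["R"].T@d["t"]; s=(z-c[2])/r[:,2]
    return (c+r*s[:,None])
def proj(d,p):
    return cv2.projectPoints(np.atleast_2d(p).astype(float),np.array(d["rvec"],float),np.array(d["tvec"],float),d["camera_matrix"],None)[0].reshape(-1,2)
def rot(a):
    "tool down, finger (y) axis along world angle a"
    y=np.array([np.cos(a),np.sin(a),0]);z=np.array([0,0,-1.]);x=np.cross(y,z)
    return R.from_matrix(np.c_[x,y,z]).as_rotvec()
E
python3 - <<'E'
from h import *
d=cam("top"); im=d["img"]; hsv=cv2.cvtColor(im,cv2.COLOR_BGR2HSV); g=cv2.cvtColor(im,cv2.COLOR_BGR2GRAY)
print("cam",-d["R"].T@d["t"])
def comps(m,z,amin=40,roi=None):
    m=m.astype(np.uint8)*255
    if roi: k=np.zeros_like(m);x0,y0,x1,y1=roi;k[y0:y1,x0:x1]=255;m&=k
    for c in cv2.findContours(m,cv2.RETR_EXTERNAL,cv2.CHAIN_APPROX_NONE)[0]:
        if cv2.contourArea(c)<amin: continue
        r=cv2.minAreaRect(c); b=cv2.boxPoints(r)
        w=ray(d,b,z)[:,:2]; print(np.round(r[0],1),np.round(ray(d,r[0],z)[0,:2],4),"sides",np.round([np.linalg.norm(w[1]-w[0]),np.linalg.norm(w[2]-w[1])],4),"ang",np.round([np.arctan2(*(w[1]-w[0])[::-1]),np.arctan2(*(w[2]-w[1])[::-1])],3))
print("tab");comps(g<40,.06,40,(330,200,500,310))
print("bars");comps((hsv[...,1]>110)&(hsv[...,0]<20),.06,40,(120,130,250,290))
print("ptr");comps(g<75,.012,60,(110,275,190,320))
print("pepper cap");comps(g<45,.075,40,(255,285,305,340))
print("gray samples",[ (p,im[p[1],p[0]].tolist()) for p in [(380,280),(420,150),(345,250),(300,250),(160,220),(440,290),(487,200)]])
m=((g>60)&(g<97)).astype(np.uint8)
big=np.hstack([cv2.resize(im[100:320,325:500],None,fx=2.1,fy=2.1,interpolation=cv2.INTER_CUBIC),cv2.resize(im[100:320,70:260],None,fx=2.1,fy=2.1,interpolation=cv2.INTER_CUBIC)])
cv2.imwrite("pics/z1.png",cv2.convertScaleAbs(big,alpha=1.5));print(big.shape)
E
```

```text
cam [ 0.51058162 -0.0013341   0.90258152]
tab
[387.3 251.6] [ 0.4869 -0.1867] sides [0.0564 0.1442] ang [-0.1   -1.662]
bars
[213.6 193.6] [0.5898 0.1303] sides [0.1319 0.0107] ang [-0.102 -1.685]
[177.7 194.8] [0.5872 0.1961] sides [0.1537 0.0144] ang [-0.101 -1.689]
ptr
[148.2 296. ] [0.397  0.2594] sides [0.0459 0.0296] ang [-0.116 -1.702]
pepper cap
[279.5 311.5] [0.3801 0.0076] sides [0.0337 0.0437] ang [-1.561 -3.134]
gray samples [((380, 280), [92, 91, 94]), ((420, 150), [133, 120, 121]), ((345, 250), [55, 56, 54]), ((300, 250), [117, 115, 112]), ((160, 220), [96, 92, 91]), ((440, 290), [80, 81, 79]), ((487, 200), [115, 114, 110])]
(462, 767, 3)
```

View pics/z1.png

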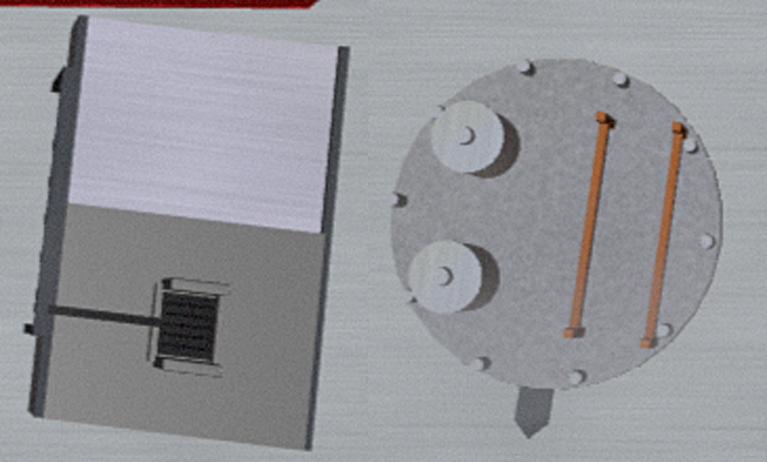

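The crop shows the tab plate at about pixel (415,255). The rest's post tops are at (183,156), (168,258), (218,161) and (204,263), and all ten pins are visible. I'll compute the carousel geometry, then open the cover.

```bash
cat > geo.py <<'E'
from h import *
def carousel(d,verbose=True):
    pass
E
python3 - <<'E'
from h import *
d=cam("top")
Z=lambda p,off:np.array(p,float)/2.1+np.array(off)
posts=ray(d,[Z((x-367.5,y),(70,100)) for x,y in [(604,118),(573,332),(678,128),(648,342)]],.075)[:,:2]
print("posts",posts.round(4)); rc=posts.mean(0)
ax=posts[2:].mean(0)-posts[:2].mean(0); print("sep",np.linalg.norm(ax),"len",np.linalg.norm(posts[0]-posts[1]))
along=(posts[0]-posts[1])+(posts[2]-posts[3]); n=np.array([along[1],-along[0]]); n/=np.linalg.norm(n); n*=np.sign(n@ax)
print("rest",rc,"out dir",n,"axis from rest",rc-.07*n)
pins=ray(d,[Z((x-367.5,y),(70,100)) for x,y in [(526,67),(621,79),(691,146),(708,242),(666,330),(577,377),(483,364),(401,200)]],.054)[:,:2]
A=np.c_[2*pins,np.ones(len(pins))]; s=np.linalg.lstsq(A,(pins**2).sum(1),rcond=None)[0]
c=s[:2];print("pins axis",c,"r",np.sqrt(s[2]+c@c)); print("pin angles",np.degrees(np.arctan2(*(pins-c).T[::-1])).round(1))
tip=ray(d,[Z((529-367.5,438),(70,100))],.006)[0,:2];print("tip",tip,"dist",np.linalg.norm(tip-c),"ang",np.degrees(np.arctan2(*(tip-c)[::-1])),"rest ang",np.degrees(np.arctan2(*n[::-1])))
# box: cover front corners z=.048 ; box top corners
for nm,p,z in [("tab corners",[(162,290),(215,292),(213,362),(160,360)],.06),("cover/deck corner top",[(68,204),(324,234)],.048),("wall outer",[(30,415),(310,450),(348,47),(78,16)],.04)]:
    w=ray(d,[Z(q,(325,100)) for q in p],z)[:,:2];print(nm,w.round(4).tolist(),w.mean(0).round(4))
e=ray(d,[Z(q,(325,100)) for q in[(310,450),(348,47)]],.04)[:,:2];print("yaw",np.arctan2(*(e[1]-e[0])[::-1]),np.linalg.norm(e[1]-e[0]))
s=cam("side");w=ray(s,[(348,332),(360,160)],.06);print("side tab",w)
E
```

```text
posts [[0.656  0.1853]
 [0.4723 0.2076]
 [0.6478 0.1213]
 [0.4645 0.1437]]
sep 0.06444441808117951 len 0.18498388905122384
rest [0.56013688 0.16447366] out dir [-0.12078952 -0.99267814] axis from rest [0.56859215 0.23396113]
pins axis [0.5685449  0.23222058] r 0.13771703444283756
pin angles [  11.6  -24.1  -60.8  -97.4 -133.3 -170.1  155.    82.8]
tip [0.37235834 0.26300175] dist 0.1985866241092095 ang 171.08313096587094 rest ang -96.93766993960531
tab corners [[0.5115, -0.2137], [0.5102, -0.2594], [0.4501, -0.257], [0.4514, -0.2115]] [ 0.4808 -0.2354]
cover/deck corner top [[0.5866, -0.1345], [0.5619, -0.3593]] [ 0.5742 -0.2469]
wall outer [[0.4009, -0.1021], [0.3729, -0.347], [0.7307, -0.3872], [0.7574, -0.1451]] [ 0.5655 -0.2453]
yaw -0.11193318824710657 0.3601036055012279
side tab [[ 0.48462868 -0.24117744  0.06      ]
 [ 0.74614742  0.01250032  0.06      ]]
```

The measurements agree: box at (0.5655,-0.245) with yaw -0.112, tab at (0.481,-0.236), carousel axis at (0.5685,0.233), pointer at 171° and rest at 263°. Now opening the cover.

```bash
cat >> h.py <<'E'
BOX=np.array([.5655,-.2453]);YAW=-.112
bx=np.array([np.cos(YAW),np.sin(YAW)]);by=np.array([-bx[1],bx[0]])
def inbox(x,y): return BOX+x*bx+y*by
AX=np.array([.5685,.233]);PTR=np.radians(171)
def P(xy,z): return [float(xy[0]),float(xy[1]),float(z)]
E
python3 - <<'E'
from h import *
q=rot(YAW+np.pi/2)
from bench import inverse_kinematics as ik
p=inbox(-85,0) if 0 else inbox(-.085,0)
print(read_joint_positions(),[ik(P(p,.13),rot(YAW+s*np.pi/2)) for s in(1,-1)])
command_gripper(0.0,20)
if abs(ik(P(p,.13),q)[5])>abs(ik(P(p,.13),rot(YAW-np.pi/2))[5]): q=rot(YAW-np.pi/2)
move_to(P(p,.25),q); servo_line(P(p,.095),q)
print(read_ft_force())
for z in (.085,.081,.078,.076):
    servo_line(P(p,z),q,vel=.03); print(z,read_tcp_pos(),np.round(read_ft_force(),2))
for x in np.arange(-.075,.111,.01):
    servo_line(P(inbox(x,0),.076),q,vel=.05); f=read_ft_force(); print(round(x,3),np.round(f,2),np.round(read_tcp_pos(),4)); 
    if x>.06 and np.hypot(f[0],f[1])>9: break
print(read_time_s())
E
```

```text
[ 1.47858861e+00  3.85148679e-01  7.34846894e-03 -1.81245987e-04
 -1.19399798e+00 -2.58588406e-01] [array([-0.15287127,  0.35281818, -0.37069766,  0.        , -0.84728048,
       -1.52992506]), array([-1.52871270e-01,  3.52818185e-01, -3.70697659e-01,  8.88178420e-16,
       -8.47280484e-01,  1.61166760e+00])]
[ 0.30247907  0.21928559 -0.04759583]
0.085 [ 0.4811751  -0.23579538  0.08524517] [-0.63  1.39  3.12]
0.081 [ 0.48132948 -0.23581308  0.0812534 ] [-0.38  0.65  4.99]
0.078 [ 0.48152827 -0.23584877  0.07846252] [0.19 2.62 6.54]
0.076 [ 0.48154909 -0.23585111  0.07665545] [-0.34  1.48  6.72]
-0.075 [1.36 1.7  7.4 ] [ 0.4923 -0.2371  0.0769]
-0.065 [0.45 1.52 6.57] [ 0.5022 -0.2382  0.0769]
-0.055 [0.28 2.46 7.68] [ 0.5122 -0.2393  0.0769]
-0.045 [0.57 1.35 7.62] [ 0.5221 -0.2404  0.077 ]
-0.035 [1.86 1.21 6.04] [ 0.5321 -0.2415  0.077 ]
-0.025 [0.4  2.19 6.89] [ 0.542  -0.2427  0.077 ]
-0.015 [0.48 2.15 7.19] [ 0.552  -0.2438  0.0771]
-0.005 [0.88 1.36 7.41] [ 0.5619 -0.2449  0.0771]
0.005 [0.61 1.45 7.52] [ 0.5718 -0.246   0.0771]
0.015 [1.24 3.02 6.57] [ 0.5818 -0.2471  0.0772]
0.025 [0.99 2.47 7.52] [ 0.5917 -0.2483  0.0772]
0.035 [0.42 1.04 6.74] [ 0.6017 -0.2493  0.0772]
0.045 [0.93 1.66 6.95] [ 0.6116 -0.2505  0.0772]
0.055 [0.51 1.72 6.36] [ 0.6216 -0.2516  0.0773]
0.065 [0.57 1.81 6.57] [ 0.6315 -0.2527  0.0773]
0.075 [0.42 1.94 6.85] [ 0.6414 -0.2538  0.0773]
0.085 [-3.23  0.91  6.66] [ 0.6497 -0.255   0.0768]
0.095 [-3.22  0.12  7.3 ] [ 0.659  -0.2564  0.0766]
0.105 [-12.     2.22  11.65] [ 0.6651 -0.257   0.0765]
13.9083
```

Run:
```python
from h import *
p=read_tcp_pos(); servo_line([p[0],p[1],.2],vel=.15)
a0=np.radians(-97.2); a1=PTR-2*np.pi
pt=lambda a,r=.140:AX+r*np.array([np.cos(a),np.sin(a)])
best=None
for s in(1,-1):
    j=[inverse_kinematics(P(pt(a),.068),rot(a+s*np.pi/2)) for a in(a0,a1)]
    print(s,[None if k is None else round(float(k[5]),2) for k in j])
    if all(k is not None for k in j):
        m=max(abs(k[5]) for k in j)
        if best is None or m<best[0]: best=(m,s)
s=best[1]
command_gripper(.028)
move_to(P(pt(a0),.2),rot(a0+s*np.pi/2)); servo_line(P(pt(a0),.064),rot(a0+s*np.pi/2))
print(read_ft_force())
for a in np.linspace(a0,a1-np.radians(2),20)[1:]:
    servo_line(P(pt(a),.064),rot(a+s*np.pi/2),vel=.1)
print(read_ft_force(),read_tcp_pos())
p=read_tcp_pos(); servo_line([p[0],p[1],.2],vel=.15)
move_to([.40,.0,.3],rot(0)); command_gripper(.087)
move_to([.215,.487,.30],rot(0.3)) if inverse_kinematics([.215,.487,.30],rot(0.3)) is not None else None
d=cam("top");cv2.imwrite("pics/t2.png",d["img"]);print(read_time_s())
```

```text
1 [2.56, 0.55]
-1 [-0.58, -2.59]
[0.03252301 0.46483805 0.11594642]
[ 0.1500849 -0.3432116 -0.6272792] [0.43102618 0.25949523 0.06396339]
31.275
```

View pics/t2.png

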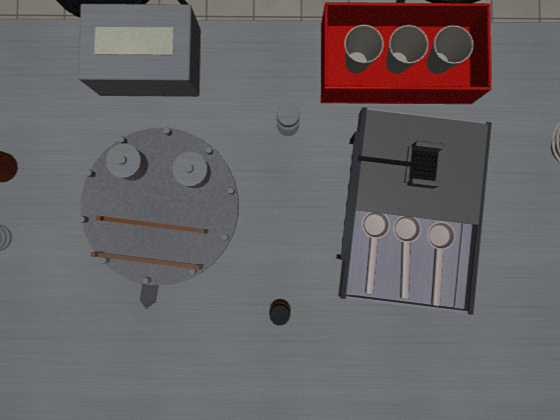

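The cover is fully open, the rest is over the pointer at (150,290), and three spoons lie with their bowls at (375,225), (405,228) and (440,236), handles pointing down the image. Next I'll measure the spoons and rest and move the first spoon.

```bash
cat >> h.py <<'E'
def spoons(d,z,roi,pr=True):
    """white spoons in roi: list of (origin xy, angle to bowl, length, n)"""
    im=d["img"].astype(int); x0,y0,x1,y1=roi
    m=((im[...,2]>im[...,0]+3)&(im[...,2]>115)&(im[...,2]-im[...,0]<60)).astype(np.uint8)*255
    k=np.zeros_like(m);k[y0:y1,x0:x1]=255;m&=k
    m=cv2.morphologyEx(m,cv2.MORPH_CLOSE,np.ones((3,3)))
    out=[]
    for c in cv2.findContours(m,cv2.RETR_EXTERNAL,cv2.CHAIN_APPROX_NONE)[0]:
        if cv2.contourArea(c)<250: continue
        f=np.zeros_like(m);cv2.drawContours(f,[c],-1,255,-1)
        w=ray(d,np.argwhere(f)[:,::-1],z)[:,:2]
        o=w.mean(0);v=np.linalg.svd(w-o,full_matrices=False)[2][0]
        s=(w-o)@v; v=v*(1 if abs(s.min())>s.max() else -1)   # centroid nearer bowl
        s=(w-o)@v; h=(w-o)@np.array([-v[1],v[0]])
        hm=s<s.min()+.09; l,b=np.polyfit(s[hm],h[hm],1)       # line of the handle
        mid=(s.min()+s.max())/2
        n=np.array([-v[1],v[0]]); org=o+mid*v+n*(l*mid+b)
        a=np.arctan2(v[1],v[0])+np.arctan(l)
        out.append((org,a,float(np.ptp(s)),float(np.ptp(h[~hm]))))
        if pr: print("spoon",org.round(4),"ang",round(a,3),"L",round(out[-1][2],4),"W",round(out[-1][3],4))
    return out
def restpose(d):
    im=d["img"]; hsv=cv2.cvtColor(im,cv2.COLOR_BGR2HSV)
    m=((hsv[...,1]>100)&(hsv[...,0]<20)).astype(np.uint8)*255
    m[:130]=0;m[290:]=0;m[:,:75]=0;m[:,245:]=0
    w=ray(d,np.argwhere(m)[:,::-1],.062)[:,:2]; c=w.mean(0); return c,w
E
python3 - <<'E'
from h import *
d=cam("top"); S=spoons(d,.021,(340,205,475,312))
for s in S: r=s[0]-BOX; print("box frame",np.round([r@bx,r@by],4))
c,w=restpose(d); print("rest",c,"dist",np.linalg.norm(c-AX),"ang",np.degrees(np.arctan2(*(c-AX)[::-1])), "expected",AX+.07*np.array([np.cos(PTR),np.sin(PTR)]))
im=d["img"]; z=ray(d,[(102,218.5),(206,231),(94,254),(201,266)],.075)[:,:2];print(z.round(4).tolist(),z.mean(0))
print(read_time_s(), d["img"][260,405],d["img"][265,388])
E
```

```text
spoon [ 0.4648 -0.2924] ang -0.079 L 0.1572 W 0.0528
spoon [ 0.4762 -0.2305] ang -0.04 L 0.1547 W 0.0513
spoon [ 0.4835 -0.168 ] ang -0.096 L 0.1532 W 0.0521
box frame [-0.0948 -0.058 ]
box frame [-0.0904  0.0047]
box frame [-0.0901  0.0677]
rest [0.51119576 0.24880135] dist 0.059442907212819175 ang 164.58407809186252 expected [0.49936182 0.24395041]
[[0.542, 0.3277], [0.5212, 0.1404], [0.4785, 0.34], [0.4589, 0.1481]] [0.50013887 0.23905458]
31.325 [148 151 161] [125 115 113]
```

```bash
cat > pick.py <<'E'
from h import *
REST=np.array([.4995,.2395]);RA=-.10
rx=np.array([np.cos(RA),np.sin(RA)]);ry=np.array([-rx[1],rx[0]])
def pick(org,a,z=.032):
    g=org+.004*np.array([np.cos(a),np.sin(a)]); q=rot(a+np.pi/2)
    command_gripper(.040,25)
    move_to(P(g,.2),q); servo_line(P(g,.075),q); servo_line(P(g,z),q,vel=.06)
    print("down",np.round(read_ft_force(),1),np.round(read_tcp_pos(),4))
    command_gripper(.0,25); print("opening",read_opening(),"grip",read_grip_force())
    servo_line(P(g,.2),q,vel=.2); print("opening up",round(read_opening(),4),np.round(read_ft_force(),2))
def place(yr,xr=-.005,zt=.0875):
    t=REST+(xr+.004)*rx+yr*ry; q=rot(RA+np.pi/2)
    move_to(P(t,.2),q); servo_line(P(t,.105),q); servo_line(P(t,zt),q,vel=.04)
    print("placed",np.round(read_ft_force(),1),np.round(read_tcp_pos(),4))
    command_gripper(.030); servo_line(P(t,.2),q,vel=.15)
def look(name=None):
    move_to([.36,-.0,.32],rot(np.pi/2)); move_to([.215,.487,.30],rot(0.3))
    d=cam("top")
    if name: cv2.imwrite(f"pics/{name}.png",d["img"])
    return d
E
python3 - <<'E'
from pick import *
d=cam("top"); S=sorted(spoons(d,.021,(340,205,475,312),False),key=lambda s:-s[0][1])
pick(*S[0][:2]); place(.060)
look("t3"); print(read_time_s())
E
```

```text
down [-0.   0.6 -0.3] [ 0.4877 -0.1684  0.0321]
opening 0.01384315207722186 grip 24.99835878610611
opening up 0.0139 [-0.68 -0.05  0.34]
placed [-0.8  2.   3.6] [0.5048 0.2999 0.0879]
48.1833
```

View pics/t3.png

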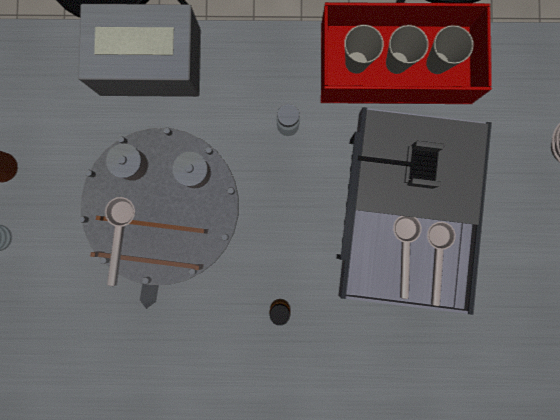

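The first spoon lies across both bars, with its bowl at (120,211) and handle end at (113,285). Now the other two, measuring again before each pick.

Run:
```python
from pick import *
for y in (0.,-.060):
    d=look(); S=sorted(spoons(d,.021,(340,205,475,312)),key=lambda s:-s[0][1])
    pick(*S[0][:2]); place(y)
d=look("t4"); spoons(d,.076,(80,170,245,310)); print(read_time_s())
s=cam("side");cv2.imwrite("pics/s4.png",cv2.resize(s["img"][60:260,100:340],None,fx=2.5,fy=2.5))
```

```text
spoon [ 0.4654 -0.2924] ang -0.081 L 0.1588 W 0.0515
spoon [ 0.4762 -0.2303] ang -0.036 L 0.1547 W 0.0532
down [ 0.1 -0.6  0.9] [ 0.4805 -0.2305  0.0321]
opening 0.013668878370289909 grip 24.995224177837372
opening up 0.0139 [ 0.12  0.13 -1.38]
placed [-1.2  1.9  1.7] [0.4988 0.2401 0.0879]
spoon [ 0.4648 -0.2924] ang -0.08 L 0.1572 W 0.0528
down [ 1.4  0.9 -0.1] [ 0.4691 -0.2928  0.0321]
opening 0.013859788704863438 grip 24.996958673000336
opening up 0.0139 [-0.82  0.13 -1.57]
placed [ 0.3  0.2 -0.5] [0.4924 0.1799 0.0872]
spoon [0.4893 0.1817] ang -0.101 L 0.158 W 0.0539
spoon [0.4961 0.2415] ang -0.097 L 0.1579 W 0.0535
spoon [0.5025 0.3011] ang -0.099 L 0.1583 W 0.0535
86.7667
```

View pics/t4.png

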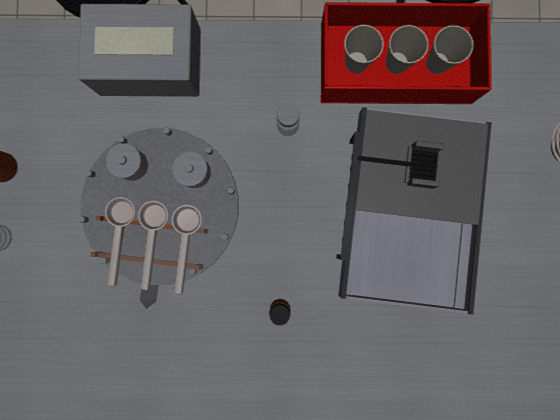

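View pics/s4.png

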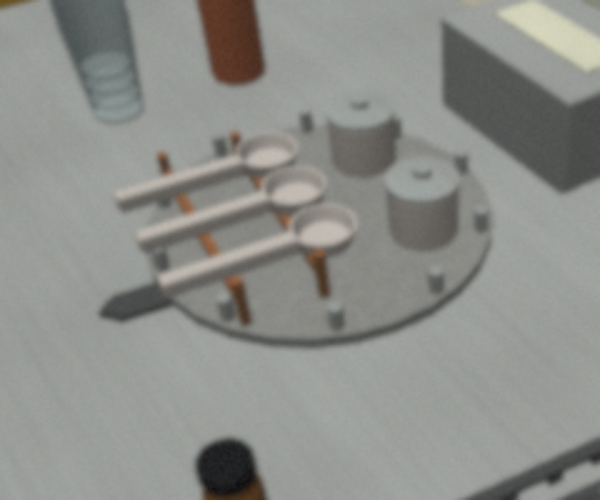

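All three spoons lie flat across both bars, at bowls (120,211), (153,215) and (186,219), evenly spaced and clear of the posts. Now shutting the cover.

Run:
```python
from pick import *
q=rot(YAW+np.pi/2)
command_gripper(0.,20)
p=inbox(.080,0); move_to(P(p,.25),q); servo_line(P(p,.095),q)
for z in (.083,.0755): servo_line(P(p,z),q,vel=.03); print(z,np.round(read_tcp_pos(),4),np.round(read_ft_force(),1))
for x in np.arange(.07,-.1151,-.01):
    servo_line(P(inbox(x,0),.0755),q,vel=.05); f=read_ft_force()
    if x<-.05: print(round(x,3),np.round(f,1),np.round(read_tcp_pos(),4))
    if x<-.07 and np.hypot(f[0],f[1])>9: break
p=read_tcp_pos(); servo_line([p[0],p[1],.2],vel=.1)
d=look("t5"); spoons(d,.076,(80,170,245,310)); print(read_time_s())
```

```text
0.083 [ 0.6453 -0.2543  0.0837] [-0.3  0.4  4.2]
0.0755 [ 0.6453 -0.2543  0.0766] [-1.3  1.3  7.5]
-0.05 [-0.3  1.7  7. ] [ 0.5168 -0.2398  0.0768]
-0.06 [0.1 1.  7. ] [ 0.5069 -0.2387  0.0767]
-0.07 [0.7 1.4 6.9] [ 0.497  -0.2376  0.0767]
-0.08 [-0.4  1.8  7.6] [ 0.487  -0.2365  0.0767]
-0.09 [ 1.3 -0.9  6.5] [ 0.4786 -0.2356  0.0771]
-0.1 [3.2 0.3 5.8] [ 0.4694 -0.2348  0.0774]
-0.11 [12.5 -2.  -1.4] [ 0.4652 -0.2345  0.078 ]
spoon [0.4893 0.1813] ang -0.114 L 0.158 W 0.0537
spoon [0.4962 0.2415] ang -0.098 L 0.1577 W 0.0535
spoon [0.5025 0.301 ] ang -0.103 L 0.1583 W 0.0532
105.3
```

View pics/t5.png

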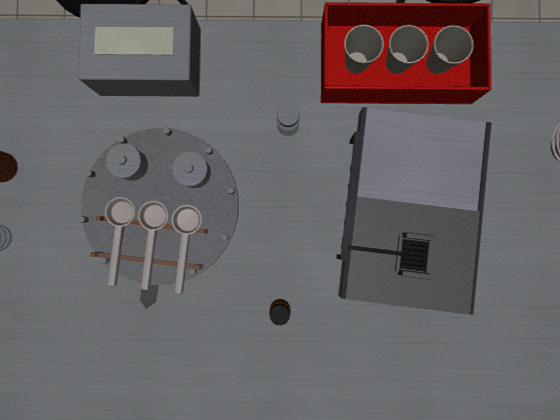

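The cover looks shut, with the tab at (413,255) as at the start. I'll compare it numerically with the first image and hand in if they match.

Run:
```python
from h import *
b=cam("top")["img"]; a=cv2.imread("pics/top0.png")
c=[]
for i in(a,b):
    g=cv2.cvtColor(i,cv2.COLOR_BGR2GRAY)[235:275,395:435]; m=np.argwhere(g<35); c.append(m.mean(0)); print(len(m),c[-1])
df=cv2.blur(cv2.absdiff(a,b),(3,3))[200:318,330:500].max(2); print("box diff max",df.max(),"jars",[cv2.blur(cv2.absdiff(a,b),(3,3))[y-25:y+25,x-20:x+20].max() for x,y in[(280,312),(288,118)]])
if np.abs(c[0]-c[1]).max()<1.0: dwell(.5); print(finish_job())
```

```text
798 [20.13659148 18.10526316]
806 [20.08312655 18.05334988]
box diff max 11 jars [np.uint8(11), np.uint8(5)]
the job is handed in; nothing more can be done
None
```

The job is handed in: all three spoons lie side by side across both bars of the rest, which is about 4° off the pointer (18° allowed). In the last image the cover is shut with its tab up and both jars are where they started; the judge's verdict was not returned.

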